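Press-test the pastille tins and reject the one that rocks

ROBOT

A 7-joint arm with a two-finger parallel gripper is mounted at the origin on the work surface. World frame = base frame: x ahead of the robot, y to its left, z up, the work surface at z = 0. Lengths are in m, angles in rad, forces in N, time in s.
With the tool pointing down it reaches from about 0.4 to 0.85 m from the base axis. Payload 6.9 kg.
Tool frame: the origin (TCP) lies midway between the tips of the shut fingers; the grasp point (between the pads) lies behind it (ctrl.pinch_z is the z of the grasp point in the tool frame, in m); z points along the fingers, y is the direction in which the jaws open and shut (so a half turn about z gives the same grasp; the last joint's range is limited). The gripper opens to 85 mm and grips with 20 to 120 N. Pads are 22 mm wide; open, the fingers measure 114 mm over their backs; the gripper's body (76 mm by 85 mm) begins 54 mm behind the grasp point. The pads swing forward as they close: fully open they stand 13 mm farther back than shut.
Start: joints at [1.363, 0.507, -0.238, 1.5, 0.126, 1.149, -0.155], TCP at [0.193, -0.594, 0.231] pointing down, gripper open.
Joint ranges: [-3.08, 3.08], [-0.24, 2.05], [-1.43, 1.35], [0, 2.5], [-1.52, 4.66], [0.17, 1.96], [-2.89, 2.89]. Speed limits (rad/s): [2.39, 2.39, 3.14, 3.14, 3.14, 3.14, 3.14].

INTERFACE

Orientations are given as a unit quaternion [w, x, y, z].
In Python, from station import ctrl, get_state, vision, ticket, models gives the robot as it stands. Calls block until the motion is done:
- ctrl.movep(position, orientation): joint-space move of the TCP to a pose.
- ctrl.movel(position, frame=None, max_speed=0.15): straight line of the TCP; frame=None keeps the orientation; max_speed is the mean speed in m/s.
- ctrl.set_joints(angles): joint-space move.
- ctrl.ungrasp() and ctrl.close_gripper(force=None): open the fingers fully, or close them until they stop; force is the grip in N (None keeps the last).
- ctrl.pause(seconds).
- ctrl.ik(position, orientation): joint angles nearest the present ones, or None.
- get_state(): the state.
- vision.grab_frame(name): name is "scene" or "side" or "wrist"; returns (picture, depth): 400x640x3 uint8, blue, green, red; 400x640 float32, m along the optical axis (not along the pixel's ray), 0 where there is no reading.
- vision.camera_info(name): a dict with "mtx" (3x3 intrinsics, pixels), "R" (3x3) and "t" (3): a world point X has camera coordinates R X + t; the wrist camera has in their place "hand_eye" (4x4, takes a point from camera to tool coordinates, whose origin is the TCP and whose axes are the flange's). Camera axes: x right, y down, z forward; pixel columns grow to the right and rows downward; lengths in m; the calibration is good to about 2 mm. A picture is of the moment at which its call begins: read the wrist's pose just before it. camera_info takes no time and is no camera call.
A pose or a line that the arm cannot do raises ctrl.Unreachable and nothing moves.
- ticket.close_job(): hands the job in, once; it reports no verdict.
Trained networks look in the newest picture that a camera, given by its name, has taken for a name from the list of things; names that differ only in an ending like _2 or _b are one class to them, and where a whole thing is asked for, a point or a joint stands for the part that bears it (a point fixed in the world has none). Each returns a list of dicts, best first, with "p" (0 to 1); they miss things now and then, are a little off and sometimes report something else, mostly with a low value. They report only what shows in the picture. A call takes as long as a camera call.
- models.recognise(camera, target): "point" ([column, row] in pixels, amid what is visible of it).
- models.masks_of(camera, target): "mask" (400x640 bool, what is visible of it) and "point" ([column, row] in pixels, amid what is visible of it).
The state is a dict: "time": time; "qpos": joint angles; "qd": joint speeds; "tau": joint torques, N m; "tcp_pos": TCP position; "eef_rot": TCP orientation; "contact_force": force on the tool from outside, world axes, zero at the start; "wrist_torque": the same for the moment, N m; "width": finger opening in m.
Only numpy, scipy, OpenCV 4.12 (cv2) and the standard library are available. Lean on these libraries where they do the work, as an engineer would, in place of code of your own. Each camera call takes 0.05 s, during which the arm holds its last target.

TASK

One of the three flat oblong tins on the stockroom bench has been bent and rocks. Find it by pressing on the end of the lid: press down the raised end of the bent tin until it rocks over onto its other half, then pick that tin up and set it down, lid up, on the floor of the shallow grey tray without dropping it. Leave the two steady tins standing where they are.

Things in the scene. Friction and masses are not known exactly. Their poses are not given: they have to be found in the camera images.
- tin_a_mid (a point): Oblong flat hinged-lid tin, bare bright metal with a framed panel on the lid, 92 long (its x) x 54 wide (its y) x 24 mm high, 0.1 kg, lid up on the bench at any yaw. This point is its centre, 12 mm above the middle of its underside; grip it across the 54 mm width. z points out of the lid. One of tin_a, tin_b and tin_c is bent, two are sound (see tin_b_mid, tin_c_mid).
- tin_b_mid (a point): Second tin: same size, look, centre point and axes. The tin that is bent has a crease across its lid and is bent across its middle into a shallow V, each half sloping up 0.12 rad from the middle: it stands on one half, its x axis 0.12 rad off level, with the other end raised (that end's top edge is about 34 mm above the bench). A sound tin has a flat base and stands level.
- tin_c_mid (a point): Third tin: same size, look, centre point and axes. Pressed 36 mm from the middle on its raised end with a few newtons, the bent tin rocks over and stays on its other half; the lid of the pressed half goes down to 24 mm above the bench. A sound tin does not give when pressed.
- tray_in (a point): Centre of the inner floor of the fixed shallow grey reject tray, open on top. Outside 150 mm (its x) x 140 mm (its y) x 15 mm high, walls 4 mm thick, inner floor about 4 mm above the bench. It is empty at the start.

How it is judged:
On the way:
1. the bent tin, standing on the bench, rocks over past level onto its other half with the hand over the end of it (angle between tin_b_mid's own x axis and vertical above 1.6208 rad and horizontal distance between the grasp point and tin_b_mid between 0.018 and 0.08 m and height (world z) of tin_b_mid below 0.02 m), for 0.1 s.
At the end, for the whole second after the job is handed in: The bent tin lies lid up and at rest on the tray's floor, its centre within 45 mm of the tray's centre along each side and tilted less than 0.2 rad; the two sound tins stand level within 25 mm of where they were (x of tin_b_mid in the frame of tray_in between -0.045 and 0.045 m and y of tin_b_mid in the frame of tray_in between -0.045 and 0.045 m and z of tin_b_mid in the frame of tray_in between 0.004 and 0.022 m and angle between tin_b_mid's own z axis and vertical below 0.2 rad and linear speed of tin_b below 0.02 m/s and distance of each of tin_a_mid, tin_c_mid from where it was at the start of the episode below 0.025 m and angle between each of tin_a_mid, tin_c_mid's own z axis and vertical below 0.06 rad); the robot touches nothing.
It fails at once if the bent tin is dropped (it moves faster than 0.7 m/s without being touched by the fingers) (linear speed of tin_b above 0.7 m/s and contact force between the fingers and tin_b below 0.05 N).
It also fails if it takes over 58 s, if anything falls off the work surface, if the arm or the gripper's body presses on something with over 40 N, if the wrist force passes 120 N, or if a joint passes its speed limit or range.

## Working session

There is one attempt and no reset: what is moved stays moved. The work goes in short steps, each a Python script; the robot and the scene stay as the last script left them, time stands still between calls to the robot, and variables do not carry over. Pictures are saved under pics/ and viewed, and the job is handed in when it is done.

```bash
ls; mkdir -p pics; cat > h.py <<'E'
import numpy as np, cv2
from station import ctrl,get_state,vision,ticket,models
def cloud(name,depth,T=None):
    i=vision.camera_info(name);K=np.array(i["mtx"])
    v,u=np.mgrid[0:400,0:640]
    P=np.stack([(u-K[0,2])/K[0,0]*depth,(v-K[1,2])/K[1,1]*depth,depth],-1)
    R=np.array(i["R"]);t=np.array(i["t"])
    return (P-t)@R   # R^T (P-t)
E
python3 - <<'E'
from h import *
for n in ["scene","side"]:
    p,d=vision.grab_frame(n); cv2.imwrite(f"pics/{n}0.png",p); np.save(f"{n}0.npy",d)
    W=cloud(n,d)
    for tg in ["tin_a_mid","tray_in"]:
        for m in models.masks_of(n,tg)[:5]:
            mk=m["mask"]&(d>0); pts=W[mk]
            print(n,tg,round(m["p"],2),np.round(m["point"]),mk.sum(),np.round(np.median(pts,0),3),np.round(np.percentile(pts[:,2],[2,50,98]),3))
s=get_state();print(s["time"],s["tcp_pos"],s["eef_rot"],ctrl.pinch_z,s["contact_force"])
E
```

```text
pics
scene tin_a_mid 0.57 [354. 234.] 863 [0.515 0.11  0.023] [-0.001  0.023  0.028]
scene tray_in 0.69 [196. 187.] 2572 [ 0.556 -0.335  0.005] [-0.001  0.005  0.017]
side tin_a_mid 0.94 [275. 254.] 1475 [0.496 0.12  0.023] [-0.001  0.023  0.025]
side tray_in 0.58 [382. 171.] 1545 [ 0.558 -0.336  0.003] [-0.001  0.003  0.014]
0.3 [ 0.19282555 -0.59434473  0.23098858] [-2.97920885e-04  9.87714173e-01  1.56270986e-01 -5.34081455e-05] -0.0187 [ 0.59614228 -0.11357005 -0.23503219]
```

View pics/scene0.png

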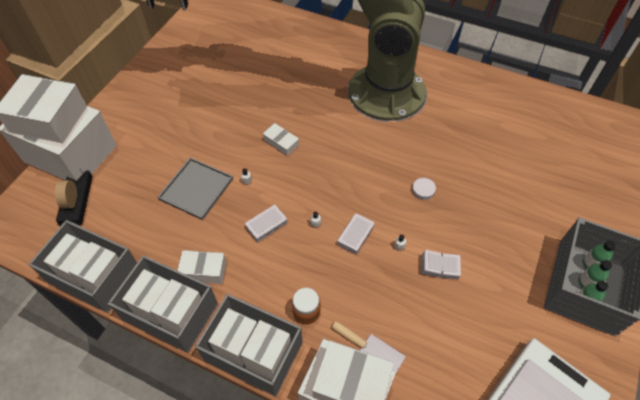

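View pics/side0.png

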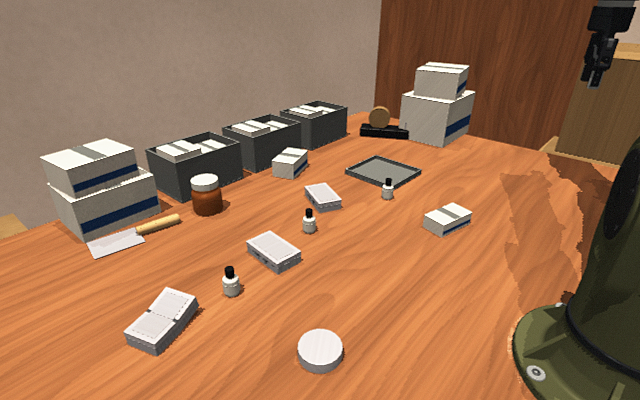

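Three tins show at scene (266,222), (356,233) and (442,264). The last one, at side (163,320), has a crease across its lid, so it is the bent candidate. The tray is at scene (196,187), and small bottles stand at (316,219) and (401,242). Next I'll measure each tin's lid.

```bash
python3 - <<'E'
from h import *
W={n:cloud(n,np.load(f"{n}0.npy")) for n in ["scene","side"]}
cents={}
for px,sp in [((266,222),(322,196)),((356,233),(274,251)),((442,264),(163,320))]:
    for n,q in (("scene",px),("side",sp)):
        w=W[n]; mk=((w[...,2]>0.014)&(w[...,2]<0.05)).astype(np.uint8)
        _,L=cv2.connectedComponents(mk,connectivity=4)
        pts=w[L==L[q[1],q[0]]]
        (c,s,a)=cv2.minAreaRect((pts[:,:2]*1000).astype(np.float32))
        box=cv2.boxPoints((c,s,a))
        if s[0]<s[1]: a+=90; 
        x=np.array([np.cos(np.radians(a)),np.sin(np.radians(a))])
        l=(pts[:,:2]*1000-np.array(c))@x
        top=[round(float(np.percentile(pts[(l>k-5)&(l<k+5),2],70))*1000,1) for k in (-38,-25,-10,0,10,25,38)]
        print(n,len(pts),np.round(c,1),np.round(s,1),round(a,1),top)
w=W["scene"]; mk=((w[...,2]>0.009)&(w[...,2]<0.03)).astype(np.uint8)
for n in W:
    w=W[n]; p=w.reshape(-1,3); k=(np.abs(p[:,0]-.556)<.12)&(np.abs(p[:,1]+.335)<.12)&(p[:,2]>.0085)&(p[:,2]<.025)
    q=p[k]; print(n,k.sum(), cv2.minAreaRect((q[:,:2]*1000).astype(np.float32)))
# bent neighbours
    p=p[(np.abs(p[:,0]-.52)<.3)&(np.abs(p[:,1]-.1)<.5)&(p[:,2]>.05)&(p[:,2]<.2)]
    print(n,'tall', len(p))
E
```

```text
scene 750 [ 577.  -108.2] [58.9 93.2] 152.3 [25.8, 25.9, 25.6, 25.8, 25.4, 26.1, 25.6]
side 569 [ 576.9 -106.2] [56.3 96.3] 152.7 [23.7, 23.5, 23.5, 23.7, 23.8, 23.6, 23.7]
scene 759 [507.6 109.9] [56. 97.] 174.5 [25.0, 25.0, 24.6, 25.3, 25.4, 25.0, 24.7]
side 1116 [507.8 112.3] [56.9 94.7] 173.8 [23.8, 24.0, 23.7, 23.8, 23.9, 24.0, 23.9]
scene 854 [504.1 327.1] [58.2 91.2] 108.6 [32.2, 31.8, 27.4, 25.3, 24.5, 24.4, 24.7]
side 2292 [502.9 330.9] [57.1 90. ] 108.9 [32.9, 30.3, 26.9, 24.7, 24.1, 24.1, 23.9]
scene 555 ((552.7637939453125, -319.01214599609375), (187.2084197998047, 170.1803436279297), 82.05116271972656)
scene tall 4388
side 374 ((543.6085815429688, -309.07476806640625), (184.3000946044922, 172.8041229248047), 88.28601837158203)
side tall 5864
```

Lid profiles show the third tin is bent: its lid rises to about 33 mm at the end towards -y, and the other two are level. I'll get the tray pose and then press.

```bash
cat >> h.py <<'E'
def quat(yaw_y):  # tool down, jaw dir at angle yaw_y
    from scipy.spatial.transform import Rotation as R
    y=np.array([np.cos(yaw_y),np.sin(yaw_y),0]);z=np.array([0,0,-1.]);x=np.cross(y,z)
    q=R.from_matrix(np.stack([x,y,z],1)).as_quat(); return np.array([q[3],q[0],q[1],q[2]])
E
python3 - <<'E'
from h import *
for n in ["scene","side"]:
    p,d=vision.grab_frame(n); W=cloud(n,d)
    m=models.masks_of(n,"tray_in")[0]; print(m["p"])
    mk=cv2.morphologyEx(m["mask"].astype(np.uint8),cv2.MORPH_OPEN,np.ones((5,5)))
    i=vision.camera_info(n);K=np.array(i["mtx"]);R=np.array(i["R"]);t=np.array(i["t"]);C=-R.T@t
    c=max(cv2.findContours(mk,cv2.RETR_EXTERNAL,cv2.CHAIN_APPROX_NONE)[0],key=cv2.contourArea)[:,0,:]
    r=np.c_[(c-K[:2,2])/[K[0,0],K[1,1]],np.ones(len(c))]@R
    X=C+r*((0.008-C[2])/r[:,2])[:,None]
    print(n,cv2.minAreaRect((X[:,:2]*1000).astype(np.float32)))
    mm=(mk>0)&(d>0)&(W[...,2]>-.003)&(W[...,2]<.02)
    fl=mm&(abs(W[...,2]-np.median(W[mm][:,2]))<.003)
    print('floor',np.median(W[fl][:,2]),cv2.minAreaRect((W[fl][:,:2]*1000).astype(np.float32)), W[fl].mean(0))
    cv2.imwrite(f"pics/tray_{n}.png",cv2.resize(p[140:230,140:450] if n=="scene" else p[140:230,300:480],None,fx=2.5 if n=="scene" else 4,fy=2.5 if n=="scene" else 4))
for a in (18.7,198.7):
    q=quat(np.radians(a)); print(a,[ctrl.ik([.515,.295,z],q) for z in (.15,.02)],ctrl.ik([.5,.33,.003],q))
E
```

```text
0.69
scene ((554.1450805664062, -335.20428466796875), (148.04994201660156, 156.2391815185547), 87.53128814697266)
floor 0.0048861200596704325 ((555.1582641601562, -333.51849365234375), (141.4925994873047, 151.0168914794922), 87.31692504882812) [ 0.55406954 -0.33513157  0.00493847]
0.75
side ((554.1829833984375, -329.461669921875), (177.42520141601562, 168.1588134765625), 86.2448959350586)
floor 0.0028327785478281966 ((553.580810546875, -330.7221984863281), (143.2997283935547, 149.3827362060547), 87.67400360107422) [ 0.5582904  -0.33747113  0.00295265]
18.7 [array([ 0.04900928,  0.73024729, -1.07919778,  1.69418805,  0.6982954 ,
        1.15472054, -0.89931043]), array([-0.07400608,  0.82652856, -0.83292464,  1.81578899,  0.7919432 ,
        0.87059341, -0.96636762])] [-0.27014551  0.78599224 -0.58796557  1.81203706  0.62357583  0.73698614
 -0.87344886]
198.7 [array([ 0.10014689,  0.80065034, -1.22589844,  1.69362078,  0.79607691,
        1.23855374,  2.15204702]), array([ 0.08442052,  1.01537565, -1.22699234,  1.81384577,  1.06517316,
        1.15394186,  1.94661903])] [ 0.01581338  1.05188418 -1.22712471  1.80837857  1.10289914  1.15808804
  1.86716251]
```

View pics/tray_scene.png

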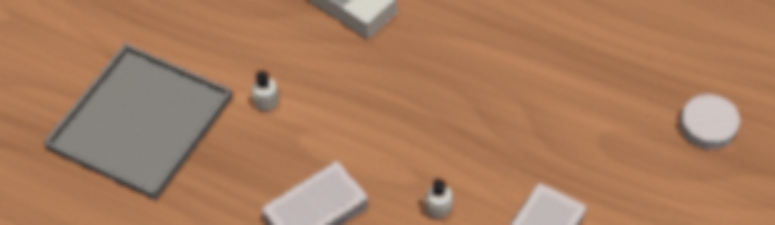

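```bash
python3 - <<'E'
from h import *
ctrl.close_gripper(30)
q=quat(np.radians(18.7))
ctrl.movep([.5,0.05,.28],q); 
print(get_state()["time"])
ctrl.movep([.515,.295,.12],q)
ctrl.movel([.515,.295,.05],max_speed=.12)
f0=np.array(get_state()["contact_force"]); print(f0,get_state()["time"])
for z in np.arange(.040,.0215,-.003):
    ctrl.movel([.515,.295,z],max_speed=.05); s=get_state()
    print(round(z,4),np.round(s["tcp_pos"],4),np.round(np.array(s["contact_force"])-f0,2),s["time"])
    if s["contact_force"][2]-f0[2]>15: break
p,d=vision.grab_frame("side"); cv2.imwrite("pics/press.png",p[150:400,0:400].repeat(2,0).repeat(2,1))
E
```

```text
3.8
[1.26984503 0.05712986 0.43047109] 5.6583
0.04 [0.5149 0.2949 0.0398] [-0.84 -0.58 -0.15] 6.0083
0.037 [0.5149 0.295  0.0369] [-0.97  0.17 -0.99] 6.2583
0.034 [0.5149 0.2949 0.0338] [-1.15 -0.46  0.4 ] 6.5083
0.031 [0.5149 0.2949 0.0308] [-1.31 -0.45 -0.77] 6.7583
0.028 [0.5149 0.2949 0.0278] [-1.75  0.75 -0.65] 7.0083
0.025 [0.5149 0.2949 0.0248] [-1.2  -0.77  0.52] 7.2583
0.022 [0.5152 0.2952 0.0241] [-4.57 -3.63 19.89] 7.5083
```

View pics/press.png

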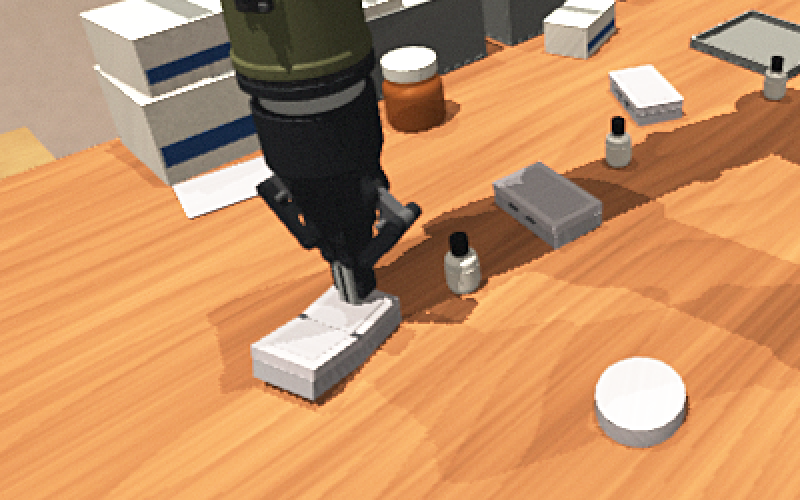

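The tin gave at under 1 N and the fingers met the bench-backed lid at 24 mm. In the picture the near-left end now stands raised. I'll retract and re-measure.

```bash
python3 - <<'E'
from h import *
ctrl.pause(.1)
ctrl.movel([.515,.295,.06]); ctrl.movel([.515,.22,.25],max_speed=.3)
for n,q in (("scene",(442,264)),("side",(163,320))):
    p,d=vision.grab_frame(n); cv2.imwrite(f"pics/{n}1.png",p); w=cloud(n,d)
    mk=((w[...,2]>0.014)&(w[...,2]<0.05)&(abs(w[...,0]-.503)<.08)&(abs(w[...,1]-.33)<.08))
    pts=w[mk]
    (c,s,a)=cv2.minAreaRect((pts[:,:2]*1000).astype(np.float32))
    if s[0]<s[1]: a+=90
    x=np.array([np.cos(np.radians(a)),np.sin(np.radians(a))]); l=(pts[:,:2]*1000-np.array(c))@x
    print(n,len(pts),np.round(c,1),np.round(s,1),round(a,1),[round(float(np.percentile(pts[(l>k-5)&(l<k+5),2],70))*1000,1) for k in (-38,-25,-10,0,10,25,38)])
E
```

```text
scene 839 [504.5 324.5] [58.9 89.3] 107.6 [24.3, 24.7, 24.9, 25.1, 27.4, 31.3, 32.9]
side 2229 [503.7 327.9] [56.4 92. ] 108.3 [23.9, 24.2, 24.3, 24.7, 27.1, 31.0, 32.0]
```

View pics/side1.png

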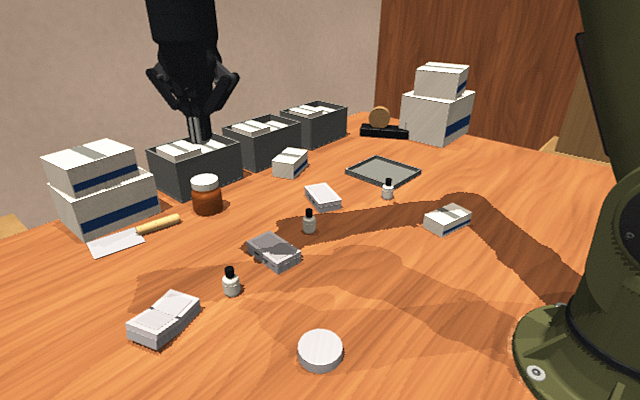

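The tin rocked over: the lid is 24 mm on the pressed half and 32 mm on the other. Now I'll grasp it across the middle.

```bash
python3 - <<'E'
from h import *
q=quat(np.radians(18.2)); qp=quat(np.radians(-2.5))
print(ctrl.ik([.556,-.335,.15],qp) is not None, ctrl.ik([.556,-.335,.007],qp) is not None)
ctrl.ungrasp()
ctrl.movep([.504,.3265,.12],q)
ctrl.movel([.504,.3265,.004],max_speed=.1)
print(get_state()["contact_force"])
ctrl.close_gripper(40); s=get_state(); print(s["width"],s["contact_force"],s["tcp_pos"])
ctrl.movel([.504,.3265,.03],max_speed=.05); ctrl.pause(.2); s=get_state(); print(s["width"],s["contact_force"],s["time"])
ctrl.movel([.504,.3265,.16],max_speed=.12)
p,d=vision.grab_frame("side"); cv2.imwrite("pics/lift.png",p)
p,d=vision.grab_frame("wrist"); cv2.imwrite("pics/liftw.png",p)
print(get_state()["width"],get_state()["time"])
E
```

```text
True True
[-1.00618068  0.16159264  0.1430517 ]
0.05326836015404402 [-0.30108408 -0.78285192  5.99433599] [0.50428126 0.32670186 0.00463751]
0.053343028560638175 [-0.12992273  0.27903879 -0.28619705] 13.0583
0.05325664679295257 14.3917
```

View pics/lift.png

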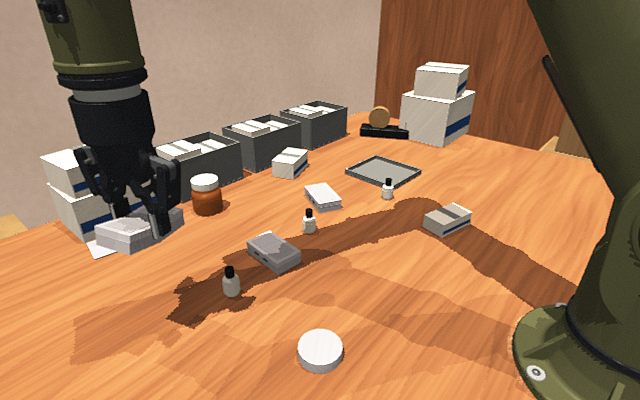

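View pics/liftw.png

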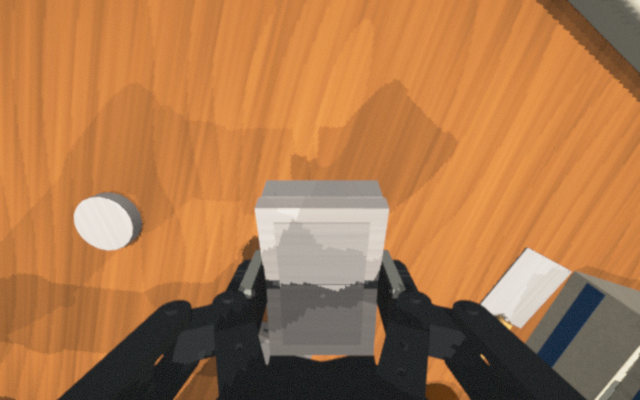

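The tin is held at its middle with the crease between the pads: wrist picture about (320,285), side picture about (138,232). Next I'll carry it to the tray.

```bash
python3 - <<'E'
from h import *
qp=quat(np.radians(-2.5))
ctrl.movep([.52,.05,.2],quat(np.radians(8)))
ctrl.movep([.556,-.335,.14],qp); ctrl.pause(.2)
print(get_state()["width"],get_state()["time"])
ctrl.movel([.556,-.335,.035],max_speed=.1)
f0=np.array(get_state()["contact_force"])
z=.035
for z in list(np.arange(.018,.0049,-.002)):
    ctrl.movel([.556,-.335,z],max_speed=.03); s=get_state()
    df=np.array(s["contact_force"])-f0; print(round(z,4),np.round(s["tcp_pos"],4),np.round(df,2))
    if df[2]>3: break
print(s["width"],s["time"])
p,d=vision.grab_frame("side"); cv2.imwrite("pics/place.png",p[60:260,220:520].repeat(2,0).repeat(2,1))
E
```

```text
0.05281360908439469 17.1333
0.018 [ 0.5561 -0.3349  0.018 ] [-1.59 -0.4  -0.58]
0.016 [ 0.556 -0.335  0.016] [-0.96  1.16  0.36]
0.014 [ 0.5559 -0.335   0.0139] [-0.41  0.17 -0.03]
0.012 [ 0.5559 -0.335   0.0118] [-0.73  1.46  0.29]
0.01 [ 0.5558 -0.335   0.0098] [-0.28  0.16  0.5 ]
0.008 [ 0.5563 -0.3351  0.0087] [-3.71  0.9   6.49]
0.053310314603824405 20.3
```

View pics/place.png

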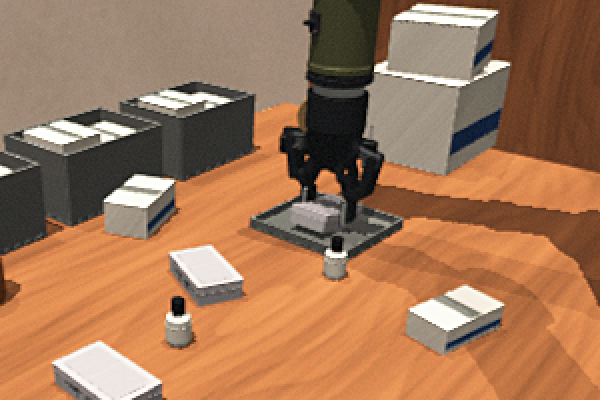

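The tin has touched the tray floor, with 6.5 N at TCP z 8.7 mm, which is the grasp height plus the 4 mm floor. It is inside the walls, at about (315,215) in the crop. I'll release, retract and check.

```bash
python3 - <<'E'
from h import *
ctrl.ungrasp(); ctrl.pause(.2)
ctrl.movel([.556,-.335,.15],max_speed=.1)
ctrl.movel([.45,-.1,.3],max_speed=.25)
for n in ("scene","side"):
    p,d=vision.grab_frame(n); cv2.imwrite(f"pics/{n}2.png",p); w=cloud(n,d)
    for nm,(cx,cy),zm in (("bent",(.556,-.335),.0215),("t1",(.577,-.107),.014),("t2",(.5077,.111),.014)):
        mk=((w[...,2]>zm)&(w[...,2]<0.05)&(abs(w[...,0]-cx)<.07)&(abs(w[...,1]-cy)<.07))
        pts=w[mk]; (c,s,a)=cv2.minAreaRect((pts[:,:2]*1000).astype(np.float32))
        print(n,nm,len(pts),np.round(c,1),np.round(s,1),round(a,1),np.round(np.percentile(pts[:,2],[10,50,95]),4))
print(get_state()["time"],get_state()["contact_force"])
E
```

```text
scene bent 629 [ 536.9 -334.2] [93.7 98.7] 89.1 [0.0258 0.0301 0.0381]
scene t1 743 [ 576.9 -108.4] [59.4 93. ] 62.2 [0.0205 0.024  0.028 ]
scene t2 755 [507.8 110.1] [57.5 97. ] 83.9 [0.0202 0.0238 0.0275]
side bent 351 [ 556.3 -333.1] [90.7 55.6] 87.9 [0.0242 0.0277 0.0359]
side t1 571 [ 576.5 -106. ] [55.8 95.7] 62.5 [0.0178 0.0231 0.0245]
side t2 1123 [507.4 112.5] [56.5 94.2] 84.4 [0.0188 0.0233 0.0247]
23.9833 [ 0.3242925  -0.16117882  0.2753135 ]
```

View pics/scene2.png

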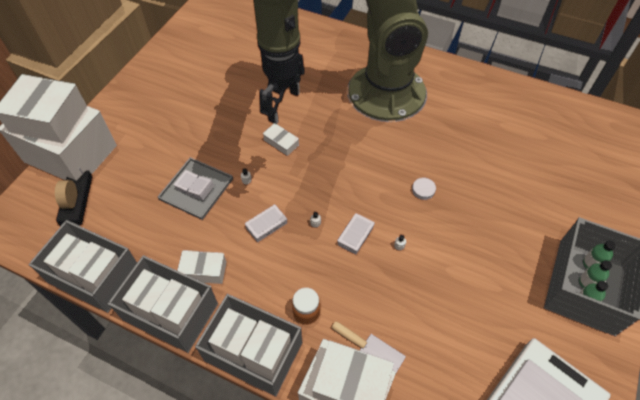

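The bent tin lies lid up in the tray at (195,185). The sound tins are unmoved at (266,222) and (356,233), and the arm is clear.

```bash
python3 -c "
from h import *
ctrl.pause(.2); ticket.close_job(); print(get_state()['time'])"
```

```text
the job is handed in; nothing more can be done
the job is handed in; nothing more can be done
```

The bent tin is in the reject tray, lid up, and I handed the job in at about 24 s of the 58 s allowed.

- **Finding it:** I picked out the bent tin from its crease and its lid heights, about 33 mm at one end and 24 mm at the other. I pressed only that tin. The other two I judged sound from their level lids and did not press.
- **Rocking it:** The raised end gave at under 1 N, then stopped firmly at 24 mm with about 20 N. Afterwards both cameras showed the tin standing on its other half, 24 mm on the pressed side and about 32 mm on the other.
- **Placing it:** I gripped it across the middle at 40 N and lowered it until it touched the tray floor (about 6.5 N), then released it.

**Last checks:**
- The side camera put the bent tin's centre within about 3 mm of the tray centre I measured.
- The scene camera's fit of the bent tin read about 19 mm off in x. Its fitted outline was too wide (94 x 99 mm), probably because it took in points that were not the tin. I trusted the side camera and the picture instead, though even the scene reading is within the 45 mm limit.
- The two sound tins are level and within 1 mm of where they started.
- The gripper was clear of everything at hand-in. The station reported no verdict.

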